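# Unpark the meter probe and hold it slanted over the rinse beaker

### The job

Slide the yellow-handled probe along the slot of its parking stand to the open front end, where the blue lips no longer cover its collar, and draw it up out of the stand. Then lean it over to about 45 degrees, to whichever side suits, with its tip a few centimetres above the middle of the steel beaker's mouth, ready to be rinsed, and finish while still holding it there, with the probe touching nothing else; leave the beaker and everything else standing where they are.

Things in the scene. Friction and masses are not known exactly. Their poses are not given: they have to be found in the camera images.
- stand: white parking stand with blue lips on top, fixed, 170 mm long (x), 100 mm wide, 118 mm high, nothing of it higher. Origin at the worktop on the slot's centre line; its -x axis points along the slot to the open front end (towards the robot, within 0.5 rad), z up. A channel along x: the probe's collar lies on two ledges at height 100 mm (slot between them 20 mm wide)
- stand_lips (a point): front end of the stand's two blue lips (stand x = -20 mm), at their top, on the slot's centre line; stand's axes. Lips run from here 85 mm back (+x), cover the collar from above and leave a 24 mm slot for the neck; underside at height 113 mm, top 118 mm
- stand_exit (a point): where the collar's centre must be slid to before it can rise: middle of the open front end (stand x = -48 mm, on the centre line, at ledge height 100 mm); stand's axes. The collar is free to rise within 10 mm of here along x. A blue front stop (top at 112 mm) keeps it from sliding out forwards
- probe_grip (a point): centre of the probe's yellow square handle, 26 x 26 mm, 55 mm tall. The probe is one rigid piece, 162 mm long, about 80 g; it hangs upright, 10 to 40 mm behind the stand's origin (its +x side), handle sides within 0.2 rad of square to the slot. z up along the probe, x and y square to the sides. Parked: this point at height 157.5 mm, handle's lower end 130 mm, free room all round
- probe_collar (a point): centre of the probe's black round collar, diameter 34 mm, 8 mm thick, 53.5 mm below the handle's centre; between the two is a round grey neck of diameter 16 mm. Same axes
- probe_tip (a point): tip of the probe's steel shaft (diameter 14 mm at most), the probe's lowest point, 132.5 mm below the handle's centre on the same axis; at height 25 mm while parked. Same axes
- can_rim (a point): centre of the mouth of the steel beaker (light grey metal, loose, upright, diameter 90 mm, 124 mm high, no handle); the beaker's colliding shape is solid, so nothing can be dipped into it
- can: the same steel beaker; origin at the centre of its underside
- wash: bystander, leave alone: bottle with yellow cap, 72 mm across, 151 mm high, behind the work; origin at the centre of its underside
- amber: bystander: amber bottle with orange cap, 70 mm across, 131 mm high, at the left; origin at the centre of its underside
- tips: bystander: pipette tip box with a blue base, 85 x 123 x 94 mm, at the right; origin at the centre of its underside
- jar: bystander: bottle with white cap, 70 mm across, 120 mm high, at the back left; origin at the centre of its underside
- petri: bystander: petri dish, 90 mm across, 15 mm high, at the front middle; origin at the centre of its underside
- small: bystander: small bottle with black cap, 52 mm across, 100 mm high, at the front left; origin at the centre of its underside
- probe: the same probe as a body (origin at its tip, z along the probe towards the handle)
Things that resemble listed ones, but are neither listed nor needed, are in the scene too. Of the things like the probe, leave any that is green; of the rest the larger one is meant. Leave any green look-alike of the can alone.

How it is judged:
On the way, in this order (a step that is already met when the one before it is completed fails the run):
1. the probe has been slid to the open front end, its collar still down in the channel (x of probe_collar in the frame of stand below -0.034 m and z of probe_collar in the frame of stand below 0.115 m), for 0.04 s.
2. the probe has been drawn up until its tip is above the whole stand (height (world z) of probe_tip above 0.122 m), for 0.1 s.
At the end, for the whole second after the job is handed in: The gripper holds the probe with nothing else touching it, leaning 30 to 60 degrees from upright (handle higher than tip), its tip within 35 mm (horizontally) of the centre of the beaker's mouth and 4 to 100 mm above it, still (slower than 50 mm/s); beaker and stand are not touched by it (angle between probe_tip's own z axis and vertical between 0.524 and 1.047 rad and horizontal distance between probe_tip and can_rim below 0.035 m and z of probe_tip in the frame of can_rim between 0.004 and 0.1 m and height (world z) of probe_grip above 0.17 m and contact force between probe and the fingers above 1 N and contact force between probe and can below 0.1 N and contact force between probe and stand below 0.1 N and contact force between probe and wash below 0.1 N and contact force between probe and amber below 0.1 N and contact force between probe and tips below 0.1 N and contact force between probe and jar below 0.1 N and contact force between probe and petri below 0.1 N and contact force between probe and small below 0.1 N and linear speed of probe below 0.05 m/s); the arm keeps its last pose, push and grip.
It fails at once if the steel beaker is shifted by more than 20 mm (distance of can from where it was at the start of the episode above 0.02 m).
It fails at once if a bystander is shifted by more than 20 mm (distance of any of wash, amber, tips, jar, petri, small from where it was at the start of the episode above 0.02 m).
It also fails if it takes over 45 s, if anything falls off the work surface, if the arm or the gripper's body presses on something with over 40 N, if the wrist force passes 120 N, or if a joint passes its speed limit or range.

### The arm

A 6-joint arm with a two-finger parallel gripper is mounted at the origin on a cart in front of the work surface, level with it; the furniture and walls round the work are solid. World frame = base frame: x ahead of the robot, y to its left, z up, the work surface at z = 0. Lengths are in m, angles in rad, forces in N, time in s.
With the tool pointing down it reaches from about 0.325 to 0.85 m from the base axis. Payload 4.4 kg.
Tool frame: the origin (TCP) lies at the very end of the fingers, on their centre line; the grasp point (between the pads) lies arm.tcp_to_grasp behind it (arm.tcp_to_grasp is the distance from the TCP to the grasp point, in m); z points along the fingers, y is the line along which they close (so a half turn about z gives the same grasp; the last joint's range is limited). The gripper opens to 94 mm and grips with 3 to 60 N. Pads are 16 mm wide; open, the fingers measure 119 mm over their backs; the gripper's body (75 mm by 177 mm) begins 78 mm behind the grasp point.
Start: joints at [-0.15, 0.207, 1.542, -0, 1.393, -0.15], TCP at [0.575, -0, 0.205] pointing down, gripper open.
Joint ranges: [-2.73, 2.73], [-0.86, 2.22], [0.23, 2.46], [-1.11, 4.25], [0.08, 2.63], [-2.82, 2.82]. Speed limits (rad/s): [2.79, 2.79, 3.14, 3.14, 3.14, 3.14].

### API

Orientations are given as a unit quaternion [w, x, y, z].
In Python, from station import arm gives the robot as it stands.
- The arm moves only by the tool send_rows, never from a script. Its argument "targets" is a list that holds one entry, the list of rows, each a list of 7 numbers: the shift along the world's x, y, z in cm, then the turn, a rotation vector about the world's x, y, z in rad, then the gripper command: -1 is fully open, 1 is shut, values between are in proportion. A call has 1 to 10 rows; each row is the pose to reach, as a shift and turn from the pose commanded when the call began; what a row does not reach only later rows make up. A row lasts 1/12 s, in which the tool goes at most 41.7 mm and 7.16 degrees, less where a joint would pass 70% of its speed; a pose out of reach is approached as far as the arm can. A call with a gripper value outside its range is refused whole. The fingers move at their own pace and stop on an object; the grip force is fixed at half the most. Time passes only in rows, so rows that repeat a pose let the fingers close. It gives the time, the measured TCP pose, the force, the opening and the grip force at its end, in the units of the state.
- arm.get_obs(): the state, without advancing time (a new reading comes with each control period).
- arm.grab_frame(name): name is "scene" or "side" or "wrist"; returns the picture (420x560x3 uint8, blue, green, red); there is no depth.
- arm.camera_info(name): a dict with "mtx" (3x3 intrinsics, pixels), "distortion" ([k1, k2, p1, p2, k3] as OpenCV has them; the pictures are not rectified), "position" and "orientation" of the camera in the world; the wrist camera has in their place "mount" (4x4, takes a point from camera to tool coordinates, whose origin is the TCP and whose axes are the flange's). Camera axes: x right, y up, looking along -z (the intrinsics and any distortion apply to the point x, -y, -z); pixel columns grow to the right and rows downward; lengths in m; the calibration is good to about 2 mm. A picture is of the moment at which its call begins: read the wrist's pose just before it. camera_info takes no time and is no camera call.
- arm.close_job(): hands the job in; it is judged then, once.
The state is a dict: "clock": time; "q": joint angles; "joint_vel": joint speeds; "joint_torque": joint torques, N m; "position": TCP position; "eef_rot": TCP orientation; "wrist_force": force on the tool from outside, world axes, zero at the start; "wrist_torque": the same for the moment, N m; "grip_width": finger opening in m; "grasp_force": force on a finger pad.
Only numpy, scipy, OpenCV 4.12 (cv2) and the standard library are available. Lean on these libraries where they do the work, as an engineer would, in place of code of your own. Each camera call takes 0.05 s, during which the arm holds its last target. There are 200 camera calls.

## Working session

There is one attempt and no reset: what is moved stays moved. The work goes in short steps, Python scripts to look and compute and a tool call to move; the robot and the scene stay as the last step left them, time stands still between calls to the robot, and variables do not carry over. Pictures are saved under pics/ and viewed, at most 10 in all, crops included, and the job is handed in when it is done.

Besides the shell and the picture viewer there is one more tool, called as a command line: name --argument value ..., lists and objects as JSON in quotes. send_rows: Moves the arm, as the interface text tells. Its arguments: {"type":"object","properties":{"targets":{"type":"array"}},"required":["targets"]}

```bash
mkdir -p pics
cat > h.py <<'E'
import numpy as np, cv2
from scipy.spatial.transform import Rotation as R
from station import arm
def cam(name):
    i=arm.camera_info(name); K=np.array(i["mtx"],float); d=np.array(i["distortion"],float)
    if "mount" in i:
        o=arm.get_obs(); T=np.eye(4); q=o["eef_rot"]; T[:3,:3]=R.from_quat([q[1],q[2],q[3],q[0]]).as_matrix(); T[:3,3]=o["position"]
        T=T@np.array(i["mount"]); return K,d,T[:3,3],T[:3,:3]
    q=i["orientation"]; return K,d,np.array(i["position"]),R.from_quat([q[1],q[2],q[3],q[0]]).as_matrix()
def ray(c,px):
    K,d,p,M=c; u=cv2.undistortPoints(np.array([[px]],float),K,d)[0,0]
    v=M@np.array([u[0],-u[1],-1]); return p,v/np.linalg.norm(v)
def atz(c,px,z):
    p,v=ray(c,px); return p+v*(z-p[2])/v[2]
def proj(c,P):
    K,d,p,M=c; q=(np.atleast_2d(P)-p)@M; q=q*[1,-1,-1]
    return cv2.projectPoints(q,np.zeros(3),np.zeros(3),K,d)[0][:,0]
def tri(a,b):
    A=0;B=0
    for p,v in (a,b):
        N=np.eye(3)-np.outer(v,v); A=A+N; B=B+N@p
    return np.linalg.solve(A,B)
E
python3 - <<'E'
from h import *
for n in ("scene","side","wrist"):
    cv2.imwrite(f"pics/{n}0.png",arm.grab_frame(n))
    c=cam(n); print(n,c[2].round(3),c[3][:,2].round(2),c[0][0,0])
o=arm.get_obs();print({k:np.round(v,3) for k,v in o.items()}, arm.tcp_to_grasp)
E
```

```text
scene [-0.266 -0.625  0.834] [-0.61 -0.53  0.59] 424.1721686562531
side [ 0.38  -1.046  0.946] [-0.09 -0.79  0.61] 531.1766097430548
wrist [0.575 0.078 0.385] [0.   0.27 0.96] 331.5635192773974
{'clock': np.float64(0.15), 'q': array([-0.15 ,  0.207,  1.543,  0.   ,  1.394, -0.151]), 'joint_vel': array([-0.   , -0.001, -0.005, -0.   ,  0.   , -0.002]), 'joint_torque': array([ 0.0000e+00, -3.7131e+01, -2.8181e+01,  7.0000e-02,  3.3000e-02,
       -0.0000e+00]), 'position': array([0.574, 0.   , 0.205]), 'eef_rot': array([-0.001,  0.707,  0.707, -0.001]), 'wrist_force': array([ 0.474, -0.317,  0.291]), 'wrist_torque': array([ 0.038, -0.015,  0.017]), 'grasp_force': np.float64(0.0), 'grip_width': np.float64(0.094)} 0.0188
```

View pics/scene0.png

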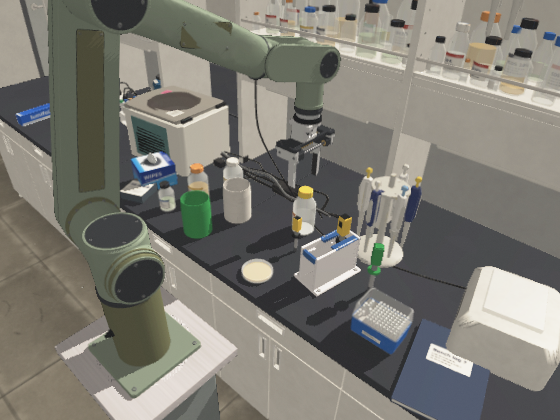

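View pics/side0.png

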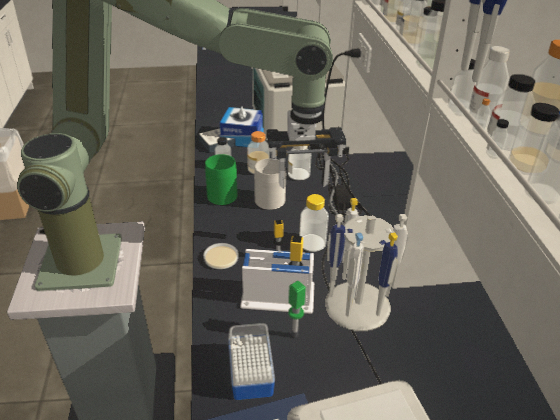

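Probe candidates: yellow at scene (344,226) / side (296,249), in the stand and larger; yellow at scene (297,225) / side (279,230), smaller and off the stand; green at scene (377,258), which I leave alone. The larger one, in the slot, fits. For the can, grey at scene (237,200) fits, not the green one at (196,214). I'll confirm with an enlarged crop.

Run:
```python
import cv2,numpy as np
a=cv2.imread("pics/scene0.png")[195:295,270:390]; b=cv2.imread("pics/side0.png")[210:315,230:330]
f=lambda x,s:cv2.resize(x,None,fx=s,fy=s,interpolation=cv2.INTER_CUBIC)
A=f(a,5);B=f(b,5); 
cv2.imwrite("pics/cA.png",A);cv2.imwrite("pics/cB.png",B)
s=cv2.imread("pics/scene0.png")[150:250,150:270];cv2.imwrite("pics/cC.png",f(s,5))
```

```text
(no output)
```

View pics/cA.png

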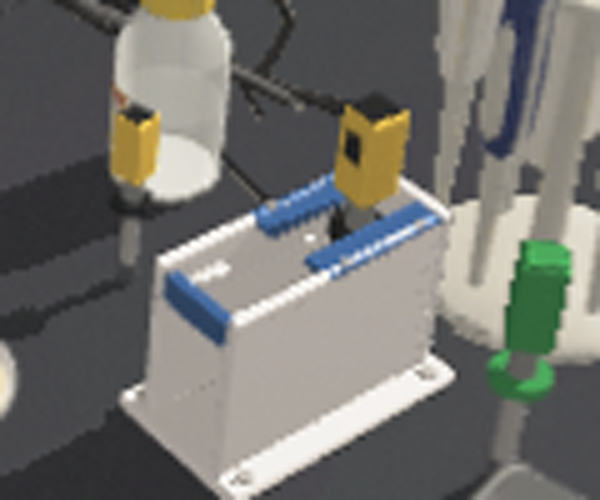

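View pics/cB.png

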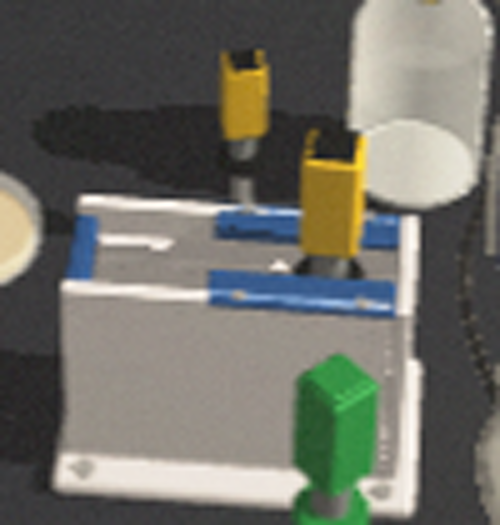

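View pics/wrist0.png

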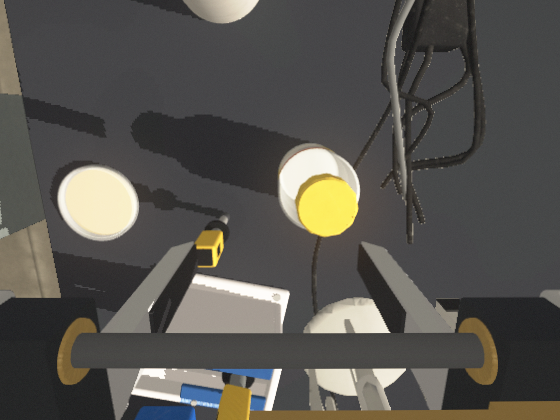

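Crop A/B: the larger yellow probe stands in the slot between the blue lips, while the small one is separate behind the stand. Both front corners, the front stop and the lips are clear. Next come the stand fit, the probe and the can rim.

```bash
cat > fit.py <<'E'
from h import *
from scipy.optimize import least_squares
S,D=cam("scene"),cam("side")
fa=lambda u,v:np.array([270+(u+.5)/5-.5,195+(v+.5)/5-.5]); fb=lambda u,v:np.array([230+(u+.5)/5-.5,210+(v+.5)/5-.5])
obs=[(S,(-20,-12,118),fa(308,265)),(D,(-20,-12,118),fb(208,270)),(D,(65,-12,118),fb(395,285)),
(S,(-20,12,118),fa(270,230)),(D,(-20,12,118),fb(220,235)),(D,(65,12,118),fb(398,243)),
(S,(-85,50,3),fa(122,398)),(S,(-85,-50,3),fa(233,495)),(S,(85,-50,3),fa(455,375)),(D,(-85,-50,3),fb(54,488)),(D,(85,-50,3),fb(413,512))]
def W(p,m):
    c,s=np.cos(p[2]),np.sin(p[2]); x,y,z=np.array(m)/1000; return np.array([p[0]+c*x-s*y,p[1]+s*x+c*y,z])
f=lambda p:np.concatenate([proj(c,W(p,m))[0]-o for c,m,o in obs])
r=least_squares(f,[.55,-.2,0],loss="soft_l1"); P=r.x
if __name__=="__main__":
    print("stand",P.round(4)); print(f(P).reshape(-1,2).round(1).tolist())
    for nm,m in (("lips",(-20,0,118)),("exit",(-48,0,100))): print(nm,W(P,m).round(4))
    t=tri(ray(S,fa(377,108)),ray(D,fb(335,140))); print("handle top",t.round(4), [atz(S,fa(377,108),.185).round(4),atz(D,fb(335,140),.185).round(4)])
    c,s=np.cos(P[2]),np.sin(P[2]); d=t[:2]-P[:2]; print("in stand",c*d[0]+s*d[1],-s*d[0]+c*d[1])
    for z in(.151,): print("wash",atz(S,(305.5,192),z),atz(D,(316,202),z))
    print("small decoy", tri(ray(S,fa(136,115)),ray(D,fb(244,57))))
    print("rack top",tri(ray(S,(387,190)),ray(D,(365,233))),"green",tri(ray(S,(378,246)),ray(D,(297,286))))
    print("pip tops",tri(ray(S,(369,170)),ray(D,(353,203))),tri(ray(S,(418,182)),ray(D,(392,240))))
    f5=lambda x:cv2.resize(x,None,fx=5,fy=5,interpolation=cv2.INTER_CUBIC)
    cv2.imwrite("pics/cD.png",np.hstack([f5(cv2.imread("pics/scene0.png")[170:230,210:265]),f5(cv2.imread("pics/side0.png")[150:210,245:300])]))
E
python3 fit.py
```

```text
stand [ 0.5014 -0.1652 -0.2091]
[[-2.1, -1.8], [0.1, -0.3], [0.2, -0.4], [-0.5, 0.5], [-1.2, -0.5], [0.1, 0.7], [-1.0, -0.2], [-0.0, 1.7], [0.5, 0.5], [1.3, 0.6], [1.8, 1.8]]
lips [ 0.4818 -0.1611  0.118 ]
exit [ 0.4544 -0.1553  0.1   ]
handle top [ 0.5337 -0.1753  0.1896] [array([ 0.537 , -0.1744,  0.185 ]), array([ 0.5355, -0.1672,  0.185 ])]
in stand 0.03372197612718339 -0.003190491547830643
wash [0.59985958 0.00511216 0.151     ] [0.61045525 0.00331344 0.151     ]
small decoy [ 0.51101715 -0.03539613  0.12612166]
rack top [ 0.6734288  -0.21402366  0.22379111] green [ 0.51976975 -0.2893715   0.15974257]
pip tops [ 0.65558783 -0.16064334  0.26859091] [ 0.70764377 -0.2813904   0.26134566]
```

```bash
sleep 2
```

```text
(no output)
```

View pics/cD.png

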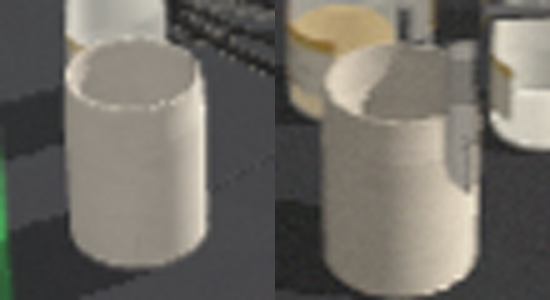

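The cropped can shows its rim centred at about scene (237.0,184.1) and side (270.3,166.5).

Run:
```python
from fit import *
a,b=(237.0,184.1),(270.3,166.5)
print("rim",tri(ray(S,a),ray(D,b)),atz(S,a,.124),atz(D,b,.124))
print(arm.get_obs()["position"], arm.get_obs()["clock"])
print("handle mid-bottom proj check", proj(S,[.5355,-.171,.13]),proj(D,[.5355,-.171,.13]))
```

```text
rim [0.51710437 0.21338441 0.12646476] [0.51947071 0.21581607 0.124     ] [0.51762342 0.21775283 0.124     ]
[5.74378592e-01 9.40146033e-05 2.04551503e-01] 0.15
handle mid-bottom proj check [[341.18049278 232.37516099]] [[295.92694074 257.18395646]]
```

send_rows --targets '[[[-1,-3,8,0,0,0.12,-1],[-2,-6,10,0,0,0.24,-1],[-3,-9,10,0,0,0.36,-1],[-4,-12,10,0,0,0.48,-1],[-5,-15,10,0,0,0.6,-1],[-6,-17,10,0,0,0.72,-1],[-7,-17,10,0,0,0.84,-1],[-7,-17,10,0,0,0.96,-1],[-7,-17,10,0,0,1.08,-1],[-7,-17,10,0,0,1.2,-1]]]'

```text
clock: 0.98
position: [0.5045, -0.1703, 0.3051]
eef_rot: [-0.0, 0.182, 0.983, 0.0]
wrist_force: [0.2, -0.1, -0.2]
grip_width: 0.0944
grasp_force: 0.0
```

send_rows --targets '[[[0,0,0,0,0,0.1,-1],[0,0,0,0,0,0.16,-1],[0,0,0,0,0,0.16,-1]]]'

```text
clock: 1.23
position: [0.5047, -0.17, 0.305]
eef_rot: [-0.0, 0.105, 0.994, 0.0]
wrist_force: [0.4, 0.2, -0.7]
grip_width: 0.0941
grasp_force: 0.0
```

Run:
```python
from fit import *
c=cam("wrist"); im=arm.grab_frame("wrist"); 
cv2.imwrite("pics/w1.png",im); np.savez("pics/w1.npz",K=c[0],d=c[1],p=c[2],M=c[3])
print(c[2],arm.get_obs()["position"]); print("handle top",proj(c,[.5355,-.171,.185]),"lips front",proj(c,W(P,(-20,12,118))),proj(c,W(P,(-20,-12,118))),"stand front corners",proj(c,W(P,(-85,50,3))),proj(c,W(P,(-85,-50,3))))
```

```text
[ 0.4287082  -0.15422477  0.48550566] [ 0.50478069 -0.16992637  0.30507278]
handle top [[283.38722383 233.8239187 ]] lips front [[292.05692109 167.03675368]] [[270.4550711  167.05196151]] stand front corners [[316.30761939 108.55812618]] [[244.55485261 108.61849832]]
```

View pics/w1.png

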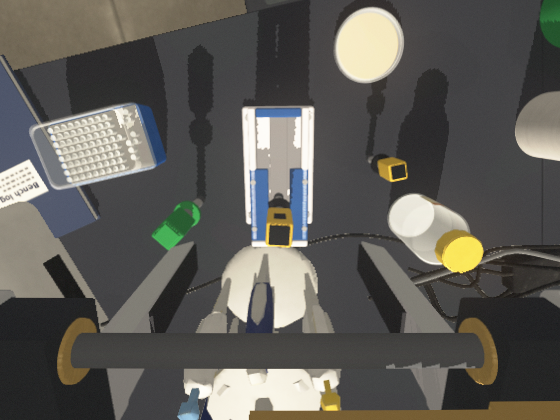

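Wrist view: the stand is upright in the image with its axis at column ≈278.5, the lips start at row ≈169, and the handle top is centred at about (280,233), nearly square. I'll view an enlarged crop of it.

Run:
```python
import cv2
cv2.imwrite("pics/w1c.png",cv2.resize(cv2.imread("pics/w1.png")[98:258,230:330],None,fx=3.7,fy=3.7,interpolation=cv2.INTER_CUBIC))
```

```text
(no output)
```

View pics/w1c.png

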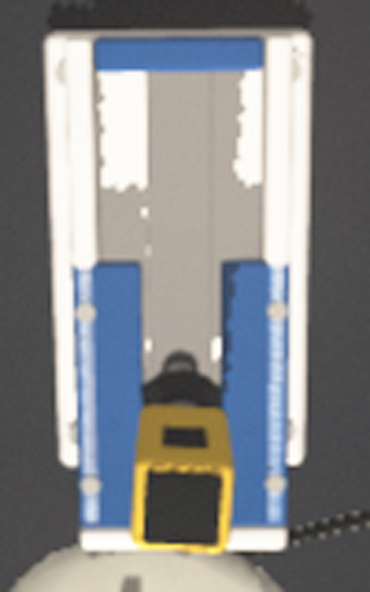

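Run:
```python
from fit import *
z=np.load("pics/w1.npz"); c=(z["K"],z["d"],z["p"],z["M"])
g=lambda u,v:(230+(u+.5)/3.7-.5,98+(v+.5)/3.7-.5)
h=atz(c,g(183,507),.185); l=atz(c,g(182,262),.118); l1=atz(c,g(142,262),.118); l2=atz(c,g(222,262),.118)
s=atz(c,g(180,37),.112)
print(h,l,np.linalg.norm(l1-l2),s); d=l-s;print("yaw by stop",np.arctan2(d[1],d[0])); e=l1-l2; print(np.arctan2(-e[0],e[1]))
d=h-l;print("yaw by handle",np.arctan2(d[1],d[0]),np.linalg.norm(d[:2])-.02)
print("side of handle",np.linalg.norm(atz(c,g(137,507),.185)-atz(c,g(229,507),.185)))
```

```text
[ 0.53547739 -0.17520963  0.185     ] [ 0.48280037 -0.16403194  0.118     ] 0.024049348614743636 [ 0.4191795  -0.15113906  0.112     ]
yaw by stop -0.19994393327489252
2.9317974225989087
yaw by handle -0.20909156805080403 0.03384987100314403
side of handle 0.023902168049226836
```

The estimates agree: handle at (0.5355,-0.1745), stand yaw −0.205, probe at stand x = 34 mm. Moving over it and down.

send_rows --targets '[[[1.5,-0.2,0,0,0,0,-1],[3.1,-0.4,-1,0,0,0,-1],[3.1,-0.4,-4,0,0,0,-1],[3.1,-0.4,-7,0,0,0,-1],[3.1,-0.4,-10,0,0,0,-1],[3.1,-0.4,-12,0,0,0,-1],[3.1,-0.4,-14,0,0,0,-1],[3.1,-0.4,-15.6,0,0,0,-1],[3.1,-0.4,-16.6,0,0,0,-1],[3.1,-0.4,-16.6,0,0,0,-1]]]'

```text
clock: 2.12
position: [0.5341, -0.173, 0.1365]
eef_rot: [-0.003, 0.106, 0.994, 0.001]
wrist_force: [0.4, -0.0, -0.5]
grip_width: 0.0941
grasp_force: 0.0
```

send_rows --targets '[[[0,0,0,0,0,0,1],[0,0,0,0,0,0,1],[0,0,0,0,0,0,1],[0,0,0,0,0,0,1],[0,0,0,0,0,0,1],[0,0,0,0,0,0,1],[0,0,0,0,0,0,1],[0,0,0,0,0,0,1],[0,0,0,0,0,0,1]]]'

```text
clock: 2.87
position: [0.536, -0.174, 0.1395]
eef_rot: [-0.0, 0.105, 0.994, 0.0]
wrist_force: [-0.1, 0.1, -0.5]
grip_width: 0.0372
grasp_force: 0.0
```

send_rows --targets '[[[0,0,0,0,0,0,1],[0,0,0,0,0,0,1],[0,0,0,0,0,0,1],[0,0,0,0,0,0,1],[0,0,0,0,0,0,1],[0,0,0,0,0,0,1]]]'

```text
clock: 3.37
position: [0.536, -0.174, 0.1394]
eef_rot: [-0.0, 0.105, 0.994, -0.0]
wrist_force: [0.5, -1.1, -0.1]
grip_width: 0.026
grasp_force: 29.8
```

The handle is gripped at 26.0 mm. I raise it 2 mm, which leaves room under the lips, and slide.

send_rows --targets '[[[0,0,0.2,0,0,0,1],[-1,0.2,0.2,0,0,0,1],[-2,0.4,0.2,0,0,0,1],[-3,0.6,0.2,0,0,0,1],[-4,0.82,0.2,0,0,0,1],[-5,1.02,0.2,0,0,0,1],[-6,1.24,0.2,0,0,0,1],[-7,1.45,0.2,0,0,0,1],[-8,1.66,0.2,0,0,0,1],[-8,1.66,0.2,0,0,0,1]]]'

```text
clock: 4.2
position: [0.4539, -0.1567, 0.1412]
eef_rot: [-0.001, 0.105, 0.994, 0.0]
wrist_force: [-0.3, 0.7, -0.7]
grip_width: 0.0256
grasp_force: 29.8
```

send_rows --targets '[[[0,0,0,0,0,0,1],[0,0,0,0,0,0,1]]]'

```text
clock: 4.37
position: [0.4564, -0.1576, 0.1418]
eef_rot: [0.001, 0.105, 0.994, -0.0]
wrist_force: [-0.4, -0.5, -1.2]
grip_width: 0.0259
grasp_force: 29.8
```

send_rows --targets '[[[0,0,0.5,0,0,0,1],[0,0,1,0,0,0,1],[0,0,1.5,0,0,0,1],[0,0,2,0,0,0,1],[0,0,3,0,0,0,1]]]'

```text
clock: 4.78
position: [0.4556, -0.1571, 0.1714]
eef_rot: [-0.001, 0.105, 0.994, 0.0]
wrist_force: [-0.1, 0.1, -0.2]
grip_width: 0.0257
grasp_force: 29.8
```

send_rows --targets '[[[0,0,2,0,0,0,1],[0,0,4,0,0,0,1],[0,0,6,0,0,0,1],[0,0,8,0,0,0,1],[0,0,10,0,0,0,1],[0,0,12,0,0,0,1],[0,0,14,0,0,0,1],[0,0,15,0,0,0,1],[0,0,15,0,0,0,1],[0,0,15,0,0,0,1]]]'

```text
clock: 5.62
position: [0.4561, -0.1575, 0.3218]
eef_rot: [0.0, 0.105, 0.994, -0.0]
wrist_force: [0.6, 0.8, -0.2]
grip_width: 0.0262
grasp_force: 29.8
```

Run:
```python
from fit import *
cv2.imwrite("pics/sc2.png",np.hstack([arm.grab_frame("scene")[100:330,140:440],arm.grab_frame("side")[100:330,150:430]]))
o=arm.get_obs();print(o["position"],o["q"],o["grasp_force"])
```

```text
[ 0.4553079  -0.15702579  0.31996478] [-5.12060471e-01 -6.17130588e-02  1.59447644e+00  1.19743246e-05
  1.61148510e+00 -1.87202000e+00] 29.824967086315155
```

View pics/sc2.png

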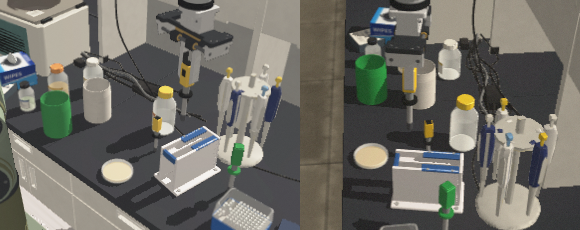

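The probe is out of the stand and held upright. Now I move across and turn the yaw at height.

send_rows --targets '[[[0,3,1,0,0,-0.11,1],[0,6,1,0,0,-0.22,1],[-0.5,9,1,0,0,-0.33,1],[-0.5,12,1,0,0,-0.44,1],[-1,15,1,0,0,-0.55,1],[-1,18,1,0,0,-0.66,1],[-1.5,21,1,0,0,-0.77,1],[-1.5,24,1,0,0,-0.88,1],[-1.5,27,1,0,0,-0.98,1],[-1.5,30,1,0,0,-1.065,1]]]'

```text
clock: 6.55
position: [0.4398, 0.144, 0.3297]
eef_rot: [-0.001, 0.597, 0.802, -0.001]
wrist_force: [0.2, -0.2, -0.3]
grip_width: 0.0257
grasp_force: 29.8
```

send_rows --targets '[[[0,2,0,0,0,0,1],[0,4,0,0,0,0,1],[0,4.8,0,0,0,0,1],[0,4.8,0,0,0,0,1],[0,4.8,0,0,0,0,1]]]'

```text
clock: 6.97
position: [0.4406, 0.1901, 0.3304]
eef_rot: [-0.0, 0.595, 0.804, -0.001]
wrist_force: [-0.1, 0.4, 0.9]
grip_width: 0.0256
grasp_force: 29.8
```

send_rows --targets '[[[0,0,0,0.023,-0.075,0,1],[0,0,0,0.046,-0.15,0,1],[0,0,0,0.07,-0.225,0,1],[0,0,0,0.093,-0.3,0,1],[0,0,0,0.116,-0.375,0,1],[0,0,0,0.139,-0.45,0,1],[0,0,0,0.163,-0.525,0,1],[0,0,0,0.186,-0.6,0,1],[0,0,0,0.209,-0.675,0,1],[0,0,0,0.2325,-0.75,0,1]]]'

```text
clock: 7.8
position: [0.4409, 0.189, 0.3312]
eef_rot: [0.228, 0.55, 0.741, 0.309]
wrist_force: [0.0, 0.8, -1.3]
grip_width: 0.026
grasp_force: 29.8
```

send_rows --targets '[[[0,0,0,0,0,0,1],[0,0,0,0,0,0,1]]]'

```text
clock: 7.97
position: [0.4401, 0.1892, 0.3299]
eef_rot: [0.226, 0.551, 0.742, 0.307]
wrist_force: [0.3, -0.1, -0.1]
grip_width: 0.026
grasp_force: 29.8
```

```bash
cat > tip.py <<'E'
from h import *
o=arm.get_obs();q=o["eef_rot"];z=R.from_quat([q[1],q[2],q[3],q[0]]).as_matrix()[:,2]
t=np.array(o["position"])+z*.1137
print("tcp",np.round(o["position"],4),"z",z.round(3),"tip",t.round(4),"go cm",((np.array([.518,.215,.165])-t)*100).round(2),np.degrees(np.arccos(-z[2])),np.round(o["q"],2),o["clock"])
E
python3 tip.py
```

```text
tcp [0.4401 0.1892 0.3299] z [ 0.674  0.207 -0.709] tip [0.5167 0.2127 0.2492] go cm [ 0.13  0.23 -8.42] 44.81914350052 [ 0.15 -0.66  2.18  0.14  0.85 -0.2 ] 7.9667
```

send_rows --targets '[[[0,0,-1,0,0,0,1],[0.1,0.1,-2,0,0,0,1],[0.1,0.2,-3,0,0,0,1],[0.1,0.2,-4,0,0,0,1],[0.1,0.2,-5,0,0,0,1],[0.1,0.2,-6,0,0,0,1],[0.1,0.2,-7,0,0,0,1],[0.1,0.2,-7.5,0,0,0,1],[0.1,0.2,-7.5,0,0,0,1],[0.1,0.2,-7.5,0,0,0,1]]]'

```text
clock: 8.8
position: [0.442, 0.1926, 0.2561]
eef_rot: [0.226, 0.55, 0.742, 0.308]
wrist_force: [-0.1, -0.0, -0.4]
grip_width: 0.0259
grasp_force: 29.8
```

```bash
python3 tip.py
python3 - <<'E'
from h import *
f=lambda n,a:cv2.resize(arm.grab_frame(n)[a[0]:a[0]+150,a[1]:a[1]+130],None,fx=3,fy=3,interpolation=cv2.INTER_CUBIC)
for n in("scene","side"): print(n,proj(cam(n),[[.5177,.2147,.174],[.518,.215,.124]]).round(1).tolist())
cv2.imwrite("pics/end.png",np.hstack([f("scene",(90,170)),f("side",(80,200))]))
E
```

```text
tcp [0.442  0.1926 0.2561] z [ 0.675  0.209 -0.708] tip [0.5187 0.2164 0.1756] go cm [-0.07 -0.14 -1.06] 44.94615466879178 [ 0.16 -0.59  2.3   0.16  0.66 -0.23] 8.8
scene [[236.4, 170.7], [236.8, 184.4]]
side [[270.6, 152.0], [270.5, 167.0]]
```

View pics/end.png

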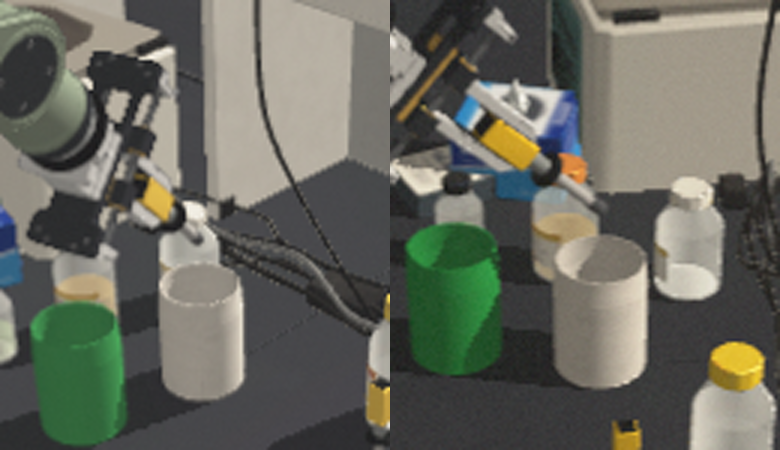

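The tip is at scene (237,170) and side (272,149), matching the prediction. That puts it about 50 mm above the rim centre at 45°, with nothing touching it. Settling, then handing in.

send_rows --targets '[[[0,0,-0.5,0,0,0,1],[0,0,-0.8,0,0,0,1],[0,0,-0.8,0,0,0,1],[0,0,-0.8,0,0,0,1],[0,0,-0.8,0,0,0,1],[0,0,-0.8,0,0,0,1]]]'

```text
clock: 9.4
position: [0.4421, 0.1926, 0.2487]
eef_rot: [0.226, 0.55, 0.742, 0.309]
wrist_force: [-0.3, -0.1, -0.4]
grip_width: 0.0261
grasp_force: 29.8
```

```bash
python3 tip.py; python3 -c "from station import arm; print(arm.close_job())"
```

```text
tcp [0.4421 0.1926 0.2487] z [ 0.676  0.209 -0.707] tip [0.5189 0.2164 0.1683] go cm [-0.09 -0.14 -0.33] 45.01348376394224 [ 0.16 -0.58  2.31  0.17  0.64 -0.23] 9.4
the job is handed in; nothing more can be done
None
```

I slid the probe out of the stand and handed in the job with it held at 45°, its tip about 44 mm above the middle of the beaker's mouth; the last pictures showed it touching nothing else, and the hand-in call returned no verdict.

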